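Stop the dye warmer, clear it and reset the stop

ROBOT

A 6-joint arm with a two-finger parallel gripper is mounted at the origin on the work surface. World frame = base frame: x ahead of the robot, y to its left, z up, the work surface at z = 0. Lengths are in m, angles in rad, forces in N, time in s.
With the tool pointing down it reaches from about 0.425 to 0.95 m from the base axis. Payload 3.5 kg.
Tool frame: the origin (TCP) lies midway between the tips of the shut fingers; the grasp point (between the pads) lies 19 mm behind it; z points along the fingers, y is the line along which they close (so a half turn about z gives the same grasp; the last joint's range is limited). The gripper opens to 85 mm and grips with 20 to 120 N. Pads are 22 mm wide; open, the fingers measure 114 mm over their backs; the gripper's body (76 mm by 85 mm) begins 54 mm behind the grasp point. The pads swing forward as they close: fully open they stand 13 mm farther back than shut.
Start: joints at [-0.15, 0.286, 1.577, -0, 1.279, -0.15], TCP at [0.675, 0, 0.231] pointing down, gripper open.
Joint ranges: [-2.77, 2.77], [-0.9, 2.22], [0.21, 2.48], [-1.53, 4.67], [0.24, 2.81], [-2.84, 2.84]. Speed limits (rad/s): [2.79, 2.79, 3.14, 3.14, 3.14, 3.14].

INTERFACE

Orientations are given as a unit quaternion [x, y, z, w].
In Python, from plant import ctrl gives the robot as it stands.
- The arm moves only by the tool move_arm, never from a script. Its argument "plan" is a list of rows, each an object of numbers: "x", "y", "z": the shift along the tool's x, y, z in m; "yaw": the turn about the tool's z in rad; "fingers": the closure, from 0 (fully open) to 1 (shut). In form: [{"x": .., "y": .., "z": .., "yaw": .., "fingers": ..}, ...]. A call has 1 to 5 rows; each row is the pose to reach, as a shift and turn from the pose commanded when the call began, along the tool's axes at that moment; what a row does not reach only later rows make up. A row lasts 1/10 s, in which the tool goes at most 50 mm and 8.59 degrees, less where a joint would pass 70% of its speed; a pose out of reach is approached as far as the arm can. A call with a gripper value outside its range is refused whole. The fingers move at their own pace and stop on an object; "force" is the grip in N (left out, the last holds). Time passes only in rows, so rows that repeat a pose let the fingers close. It gives the time, the measured TCP pose, the force, the opening and the grip force at its end, in the units of the state.
- ctrl.get_state(): the state, without advancing time (a new reading comes with each control period).
- ctrl.read_camera(name): name is "scene" or "side" or "wrist"; returns the picture (480x640x3 uint8, red, green, blue); there is no depth.
- ctrl.camera_model(name): a dict with "intrinsics" (3x3 intrinsics, pixels), "cam_to_world" (4x4, takes a point from camera to world coordinates); the wrist camera has in their place "tool_from_camera" (4x4, takes a point from camera to tool coordinates, whose origin is the TCP and whose axes are the flange's). Camera axes: x right, y up, looking along -z (the intrinsics and any distortion apply to the point x, -y, -z); pixel columns grow to the right and rows downward; lengths in m; the calibration is good to about 2 mm. A picture is of the moment at which its call begins: read the wrist's pose just before it. camera_model takes no time and is no camera call.
- ctrl.sign_off(): hands the job in; it is judged then, once.
The state is a dict: "time": time; "qpos": joint angles; "dq": joint speeds; "joint_efforts": joint torques, N m; "eef_pos": TCP position; "tcp_rot": TCP orientation; "contact_force": force on the tool from outside, world axes, zero at the start; "wrist_torque": the same for the moment, N m; "opening": opening from 0.0 (shut) to 1.0 (fully open); "finger_force": force on a finger pad.
Only numpy, scipy, OpenCV 4.12 (cv2) and the standard library are available. Lean on these libraries where they do the work, as an engineer would, in place of code of your own. Each camera call takes 0.05 s, during which the arm holds its last target. There are 200 camera calls.

TASK

Clear the dye warmer: first press the red mushroom stop button fully down and let it spring back. Then slide both covered dye pots along the warming plate, without lifting them off it, from the heating rings into the middle of the square rest marks (one pot to a mark, either one), and push every sampling rod in the rack fully down into a narrow glass tube of the stand, one to a tube, any tube. Only after that reset the stop by turning its mushroom head clockwise as far as it goes; leave the printing block, the jar and the brush alone.

Things in the scene. Friction and masses are not known exactly. Their poses are not given: they have to be found in the camera images.
- stop (a joint): travel of the mushroom stop button, m: 0 up, 0.010 fully down; a spring (1 N at first, 5 N fully down) brings it up again when let go of
- knob (a joint): twist of the mushroom head about its vertical axis, rad, grows clockwise seen from above; starts between 0 and 0.15, end stop at 1.0 (about 0.12 N m; stays where it is left). Turned to the end stop = reset
- knob_top (a point): centre of the top of the red round mushroom head: 44 mm diameter, 28 mm high, on a grey box 96 x 96 x 50 mm; its underside is 22 mm above the box when up. z up; x turns with the head, and so does the white arrow on it
- plate: steel warming plate, 330 mm (x) by 440 mm (y), with a raised edge 8 mm wide and 12 mm high all round, its top 30 mm above its origin (the origin is under its centre, on the table); fixed. One half (along its y) bears two heating rings, the other half two square rest marks
- rest: the pair of rest marks: two black square outlines, 134 mm outside, lying on the plate, side by side along this frame's x (140 mm between centres); origin midway between them, on the plate's top
- mark_near (a point): centre of the rest mark nearer the robot, on the plate's top; axes as the plate's
- mark_far (a point): centre of the other rest mark, on the plate's top; axes as the plate's
- rings: the pair of dark round heating rings on the plate, 120 mm across, 140 mm between centres along this frame's x; origin midway between them, on the plate's top
- pot_a: covered aluminium dye pot, 100 mm diameter, lid 104 mm, lid top at 61 mm, lid fixed on; round wooden lid knob 28 mm diameter from 75 to 105 mm above the origin (centre of the underside); 0.6 kg. It starts on a heating ring
- pot_b: a second dye pot just like pot_a, on the other heating ring
- rack: wooden rack 104 x 104 x 60 mm, origin under its centre, with four 11 mm through holes at x, y = +-32 mm; the rods stand in it loosely at the start, tips on the table; fixed
- tubes: stand with four upright glass tubes at x, y = +-32 mm, origin under its centre; tubes 22 mm outside, 14 mm inside, rims 115 mm above the origin, inner floor 103 mm below the rims; fixed
- mouth1 (a point): centre of the mouth (rim plane) of tube 1, opening 14 mm, z up
- rod1: sampling rod standing upright in the rack: steel shaft 8 mm diameter, 100 mm long, below a round wooden head 20 mm diameter and 45 mm high; origin at the lower tip, z along the rod towards the head. Fully in a tube, the underside of the head (shoulder) rests on the rim, the tip 100 mm below the mouth. May be absent
- mouth2 (a point): centre of the mouth (rim plane) of tube 2, opening 14 mm, z up
- rod2: sampling rod standing upright in the rack: steel shaft 8 mm diameter, 100 mm long, below a round wooden head 20 mm diameter and 45 mm high; origin at the lower tip, z along the rod towards the head. Fully in a tube, the underside of the head (shoulder) rests on the rim, the tip 100 mm below the mouth. May be absent
- mouth3 (a point): centre of the mouth (rim plane) of tube 3, opening 14 mm, z up
- rod3: sampling rod standing upright in the rack: steel shaft 8 mm diameter, 100 mm long, below a round wooden head 20 mm diameter and 45 mm high; origin at the lower tip, z along the rod towards the head. Fully in a tube, the underside of the head (shoulder) rests on the rim, the tip 100 mm below the mouth. May be absent
- mouth4 (a point): centre of the mouth (rim plane) of tube 4, opening 14 mm, z up
- rod4: sampling rod standing upright in the rack: steel shaft 8 mm diameter, 100 mm long, below a round wooden head 20 mm diameter and 45 mm high; origin at the lower tip, z along the rod towards the head. Fully in a tube, the underside of the head (shoulder) rests on the rim, the tip 100 mm below the mouth. May be absent
- print_block: bystander: wooden printing block 110 x 160 x 65 mm; leave alone
- paste_jar: bystander: amber jar 72 mm diameter, 100 mm high; leave alone
- brush: bystander: brush lying on the table; leave alone

How it is judged:
On the way, in this order (a step that is already met when the one before it is completed fails the run):
1. the stop button is pressed down (value of joint stop above 0.007 m), for 0.1 s.
2. both pots stand on rest marks and every rod is fully in a tube ((horizontal distance between pot_a and mark_near below 0.018 m or horizontal distance between pot_a and mark_far below 0.018 m) and (horizontal distance between pot_b and mark_near below 0.018 m or horizontal distance between pot_b and mark_far below 0.018 m) and ((horizontal distance between rod1 and mouth1 below 0.007 m and z of rod1 in the frame of mouth1 below -0.095 m) or (horizontal distance between rod1 and mouth2 below 0.007 m and z of rod1 in the frame of mouth2 below -0.095 m) or (horizontal distance between rod1 and mouth3 below 0.007 m and z of rod1 in the frame of mouth3 below -0.095 m) or (horizontal distance between rod1 and mouth4 below 0.007 m and z of rod1 in the frame of mouth4 below -0.095 m)) and ((horizontal distance between rod2 and mouth1 below 0.007 m and z of rod2 in the frame of mouth1 below -0.095 m) or (horizontal distance between rod2 and mouth2 below 0.007 m and z of rod2 in the frame of mouth2 below -0.095 m) or (horizontal distance between rod2 and mouth3 below 0.007 m and z of rod2 in the frame of mouth3 below -0.095 m) or (horizontal distance between rod2 and mouth4 below 0.007 m and z of rod2 in the frame of mouth4 below -0.095 m)) and ((horizontal distance between rod3 and mouth1 below 0.007 m and z of rod3 in the frame of mouth1 below -0.095 m) or (horizontal distance between rod3 and mouth2 below 0.007 m and z of rod3 in the frame of mouth2 below -0.095 m) or (horizontal distance between rod3 and mouth3 below 0.007 m and z of rod3 in the frame of mouth3 below -0.095 m) or (horizontal distance between rod3 and mouth4 below 0.007 m and z of rod3 in the frame of mouth4 below -0.095 m)) and ((horizontal distance between rod4 and mouth1 below 0.007 m and z of rod4 in the frame of mouth1 below -0.095 m) or (horizontal distance between rod4 and mouth2 below 0.007 m and z of rod4 in the frame of mouth2 below -0.095 m) or (horizontal distance between rod4 and mouth3 below 0.007 m and z of rod4 in the frame of mouth3 below -0.095 m) or (horizontal distance between rod4 and mouth4 below 0.007 m and z of rod4 in the frame of mouth4 below -0.095 m)) and linear speed of each of pot_a, pot_b, rod1, rod2, rod3, rod4 below 0.02 m/s), for 0.3 s.
3. the mushroom head is turned clockwise to its end, the button up (value of joint stop below 0.003 m and value of joint knob above 0.8 rad), for 0.2 s.
At the end, for the whole second after the job is handed in: Pots at rest on the plate, each centred within 18 mm on its own rest mark; every rod present at rest in a tube, tip at least 95 mm below the rim and within 7 mm of the axis; head turned clockwise beyond 0.8 rad, button up (within 3 mm) (all of step 2 and all of step 3 and z of each of pot_a, pot_b in the frame of plate below 0.036 m); the robot touches nothing.
It fails at once if a pot is lifted more than 10 mm off the plate (z of any of pot_a, pot_b in the frame of plate above 0.04 m).
It fails at once if a pot is tipped over (angle between any of pot_a, pot_b's own z axis and vertical above 0.5 rad).
It fails at once if a bystander is moved by more than 30 mm (distance of any of print_block, paste_jar, brush from where it was at the start of the episode above 0.03 m).
Of rod1, rod2, rod3, rod4 only 3 to 4 are there at a start; the rules pass over those that are not, and their reading is None.
At some moment in a run one of pot_a, pot_b may be knocked a few centimetres aside while the robot is not near it.
It also fails if it takes over 210 s, if anything falls off the work surface, if the arm or the gripper's body presses on something with over 40 N, if the wrist force passes 120 N, or if a joint passes its speed limit or range.

## Working session

There is one attempt and no reset: what is moved stays moved. The work goes in short steps, Python scripts to look and compute and a tool call to move; the robot and the scene stay as the last step left them, time stands still between calls to the robot, and variables do not carry over. Pictures are saved under pics/ and viewed, at most 14 in all, crops included, and the job is handed in when it is done.

Besides the shell and the picture viewer there is one more tool, called after "Emit:" as a command line: name --argument value ..., lists and objects as JSON in quotes. move_arm: Moves the arm, as the interface text tells. Its arguments: {"type":"object","properties":{"plan":{"type":"array"},"force":{"type":"number"}},"required":["plan"]}

```bash
ls; mkdir -p pics
cat > h.py <<'E'
import numpy as np, cv2
from plant import ctrl
from scipy.spatial.transform import Rotation as R
def cam(name, st=None):
    m=ctrl.camera_model(name); K=np.array(m["intrinsics"])
    if name=="wrist":
        st=st or ctrl.get_state(); T=np.eye(4); T[:3,:3]=R.from_quat(st["tcp_rot"]).as_matrix(); T[:3,3]=st["eef_pos"]
        T=T@np.array(m["tool_from_camera"])
    else: T=np.array(m["cam_to_world"])
    return K,T,m
def snap(name,f):
    st=ctrl.get_state(); im=ctrl.read_camera(name); cv2.imwrite("pics/"+f,im[:,:,::-1]); return im,st
def px2w(name,uv,z,st=None):
    K,T,m=cam(name,st); u=np.linalg.inv(K)@[uv[0],uv[1],1.]; d=T[:3,:3]@[u[0],-u[1],-u[2]]; o=T[:3,3]
    return o+d*(z-o[2])/d[2]
def w2px(name,p,st=None):
    K,T,m=cam(name,st); c=T[:3,:3].T@(np.array(p)-T[:3,3]); q=K@[c[0],-c[1],-c[2]]; return q[:2]/q[2]
E
python3 - <<'E'
from h import *
for n in ["scene","side","wrist"]:
    snap(n,n+"0.png"); m=ctrl.camera_model(n); print(n,{k:np.round(np.array(v),3).tolist() if not isinstance(v,str) else v for k,v in m.items()})
s=ctrl.get_state(); print(s)
E
```

```text
pics
scene {'intrinsics': [[573.139, 0.0, 314.164], [0.0, 573.139, 237.842], [0.0, 0.0, 1.0]], 'cam_to_world': [[0.734, -0.573, 0.365, 1.059], [0.68, 0.624, -0.386, -0.573], [-0.006, 0.531, 0.847, 1.36], [0.0, 0.0, 0.0, 1.0]]}
side {'intrinsics': [[563.786, 0.0, 316.289], [0.0, 563.786, 245.748], [0.0, 0.0, 1.0]], 'cam_to_world': [[0.962, 0.183, -0.201, 0.293], [-0.272, 0.613, -0.742, -0.87], [-0.012, 0.768, 0.64, 0.843], [0.0, 0.0, 0.0, 1.0]]}
wrist {'intrinsics': [[392.183, 0.0, 315.797], [0.0, 392.183, 239.064], [0.0, 0.0, 1.0]], 'tool_from_camera': [[-0.001, 0.959, 0.284, 0.071], [1.0, 0.001, -0.0, -0.0], [-0.001, 0.284, -0.959, -0.142], [0.0, 0.0, 0.0, 1.0]]}
{'time': 0.15, 'qpos': array([-1.49977089e-01,  2.87016270e-01,  1.57781079e+00,  2.01430507e-05,
        1.27863127e+00, -1.50000661e-01]), 'dq': array([ 0.00241285, -0.00050402, -0.00661517, -0.00263849, -0.00086883,
       -0.00038691]), 'joint_efforts': array([ 7.91554030e-04, -4.06602967e+01, -2.93140125e+01, -8.94972595e-05,
        3.96185191e-03, -2.97825103e-06]), 'eef_pos': array([6.74495131e-01, 1.26212431e-04, 2.30245077e-01]), 'tcp_rot': array([ 7.07100197e-01,  7.07112750e-01, -5.45886024e-04, -7.56497988e-04]), 'contact_force': array([ 1.12586548, -0.16715385,  0.53306935]), 'wrist_torque': array([ 0.03656224, -0.01843621, -0.00726126]), 'finger_force': 0.0, 'opening': 0.996159083951592}
```

View pics/scene0.png

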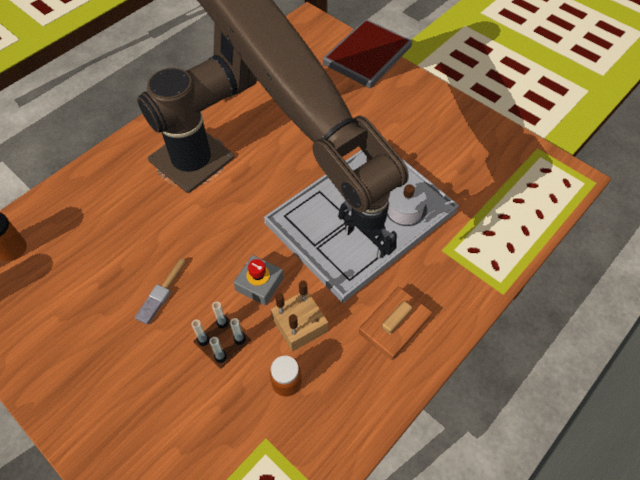

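View pics/side0.png

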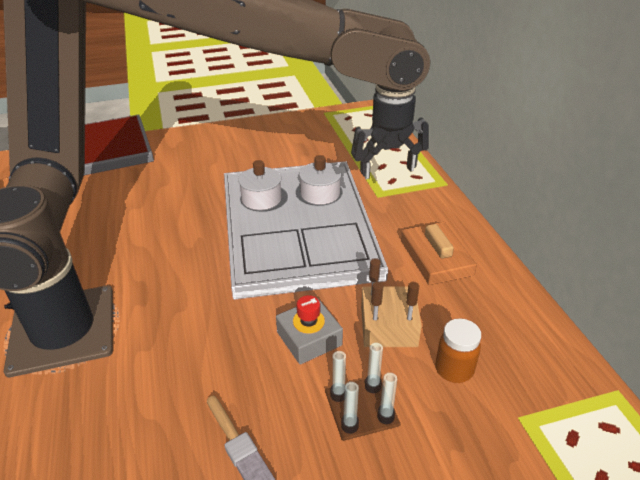

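Run:
```python
import cv2
a=cv2.imread("pics/side0.png")[250:450,260:500]; cv2.imwrite("pics/c1.png",cv2.resize(a,None,fx=3,fy=3,interpolation=2)[:600])
a=cv2.imread("pics/scene0.png")[240:370,180:340]; cv2.imwrite("pics/c2.png",cv2.resize(a,None,fx=4.5,fy=4.5,interpolation=2))
```

```text
(no output)
```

View pics/c1.png

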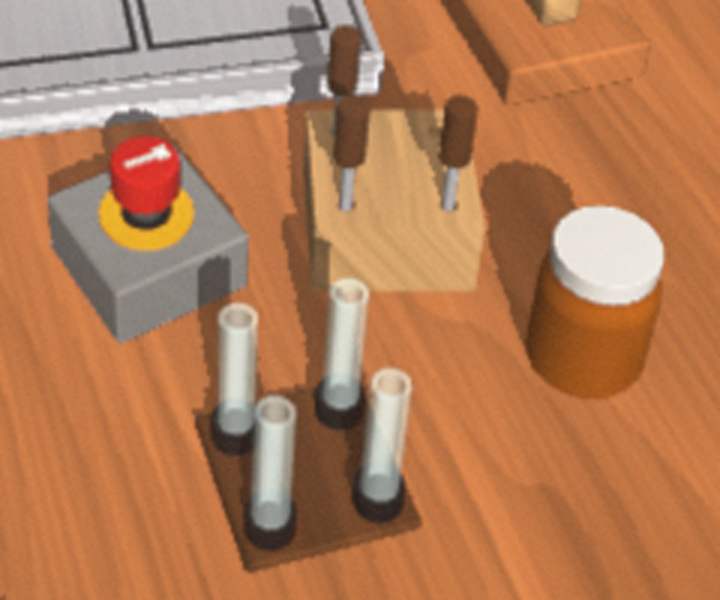

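View pics/c2.png

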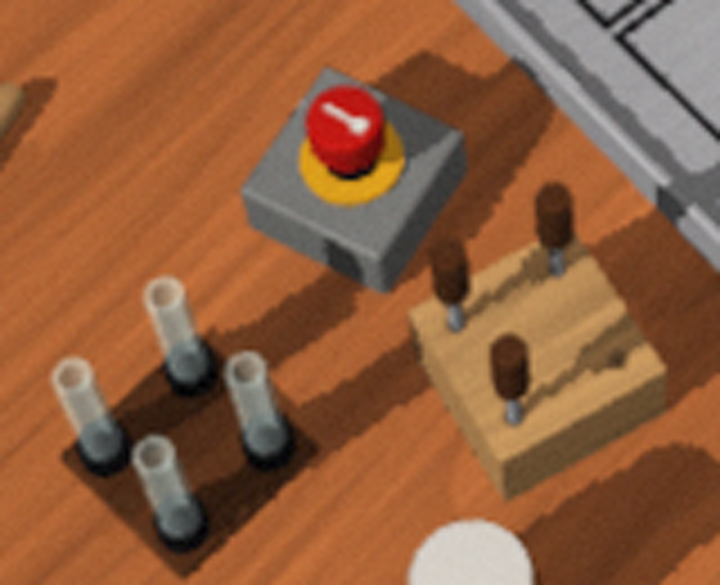

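Run:
```python
from h import *
S=lambda u,v:(260+u/3-.33,250+v/3-.33)
C=lambda u,v:(180+u/4.5-.39,240+v/4.5-.39)
def p(n,z,s,c): 
  print(n)
  for q in s: print("  side",px2w("side",S(*q),z).round(4)[:2])
  for q in c: print("  scene",px2w("scene",C(*q),z).round(4)[:2])
p("stop",.1,[(146,156)],[(346,110)])
p("rims",.115,[(238,315),(349,290),(275,409),(391,380)],[(165,293),(247,367),(74,376),(155,452)])
p("rods",.145,[(346,33),(351,104),(460,103)],[(554,192),(450,247),(508,345)])
f=lambda n,l,z:print(n,[px2w(n,q,z).round(3)[:2].tolist() for q in l])
f("side",[(225,170),(347,163),(385,270),(233,285)],.04)   # edge corners
f("side",[(241,236),(300,230),(306,266),(244,273),(303,230),(360,223),(367,258),(308,265)],.03)
f("side",[(259,163),(320,157)],.135) 
f("scene",[(408,187)],.135) 
f("side",[(232,429)],.01)
f("side",[(462,335)],.1)
f("side",[(405,230),(472,267)],.05)
```

```text
stop
  side [ 0.469 -0.159]
  scene [ 0.4634 -0.155 ]
rims
  side [ 0.482  -0.3045]
  side [ 0.5461 -0.305 ]
  side [ 0.4817 -0.3687]
  side [ 0.546  -0.3684]
  scene [ 0.4799 -0.3029]
  scene [ 0.5431 -0.3024]
  scene [ 0.4804 -0.3671]
  scene [ 0.543  -0.3666]
rods
  side [ 0.6061 -0.1339]
  side [ 0.5866 -0.1948]
  side [ 0.649  -0.2124]
  scene [ 0.6018 -0.13  ]
  scene [ 0.584  -0.1904]
  scene [ 0.645 -0.21 ]
side [[0.398, 0.434], [0.72, 0.373], [0.663, -0.057], [0.347, -0.011]]
side [[0.392, 0.156], [0.528, 0.139], [0.509, 0.013], [0.376, 0.029], [0.535, 0.137], [0.671, 0.124], [0.644, 0.001], [0.514, 0.015]]
side [[0.468, 0.287], [0.615, 0.271]]
scene [[0.608, 0.272]]
side [[0.291, -0.323]]
side [[0.702, -0.311]]
side [[0.75, 0.046], [0.836, -0.11]]
```

Emit:
move_arm --plan '[{"x":-0.04,"y":-0.05,"fingers":1},{"x":-0.08,"y":-0.1,"fingers":1},{"x":-0.12,"y":-0.15,"fingers":1},{"x":-0.157,"y":-0.2,"fingers":1},{"x":-0.157,"y":-0.209,"fingers":1}]'

```text
validation failed for argument at $.pl...
```

Emit:
move_arm --plan '[{"x":0,"y":0,"z":0.05},{"x":0,"y":0,"z":0.09},{"x":0,"y":0,"z":0.115},{"x":0,"y":0,"z":0.12},{"x":0,"y":0,"z":0.12}]'

```text
validation failed for argument at $.pl...
```

Emit:
move_arm --plan '[{"x":-0.04,"y":-0.05,"z":0,"yaw":0,"fingers":1},{"x":-0.08,"y":-0.1,"z":0,"yaw":0,"fingers":1},{"x":-0.12,"y":-0.15,"z":0,"yaw":0,"fingers":1},{"x":-0.157,"y":-0.2,"z":0,"yaw":0,"fingers":1},{"x":-0.157,"y":-0.209,"z":0,"yaw":0,"fingers":1}]'

```text
time: 0.65
eef_pos: [0.4741, -0.1517, 0.231]
tcp_rot: [0.707, 0.707, -0.0, -0.0]
contact_force: [0.3, -1.1, 0.5]
opening: 0.141
finger_force: 0.0
```

Emit:
move_arm --plan '[{"x":0,"y":0,"z":0.05,"yaw":0,"fingers":1},{"x":0,"y":0,"z":0.1,"yaw":0,"fingers":1},{"x":0,"y":0,"z":0.125,"yaw":0,"fingers":1},{"x":0,"y":0,"z":0.135,"yaw":0,"fingers":1},{"x":0,"y":0,"z":0.141,"yaw":0,"fingers":1}]'

```text
time: 1.15
eef_pos: [0.4753, -0.1505, 0.09]
tcp_rot: [0.707, 0.707, -0.0, -0.001]
contact_force: [-2.8, 1.1, 5.2]
opening: 0.002
finger_force: 2.2
```

Emit:
move_arm --plan '[{"x":0,"y":0,"z":0.001,"yaw":0,"fingers":1},{"x":0,"y":0,"z":0.001,"yaw":0,"fingers":1},{"x":0,"y":0,"z":0.001,"yaw":0,"fingers":1}]'

```text
time: 1.45
eef_pos: [0.4767, -0.151, 0.0909]
tcp_rot: [0.707, 0.707, 0.0, 0.001]
contact_force: [-2.9, 1.0, 3.1]
opening: -0.0
finger_force: 2.0
```

Emit:
move_arm --plan '[{"x":-0.004,"y":-0.008,"z":0.003,"yaw":0,"fingers":1},{"x":-0.004,"y":-0.008,"z":0.005,"yaw":0,"fingers":1},{"x":-0.004,"y":-0.008,"z":0.005,"yaw":0,"fingers":1},{"x":-0.004,"y":-0.008,"z":0.005,"yaw":0,"fingers":1}]'

```text
time: 1.85
eef_pos: [0.473, -0.1554, 0.0898]
tcp_rot: [0.708, 0.706, 0.004, 0.005]
contact_force: [2.2, 7.7, 18.2]
opening: -0.001
finger_force: 8.9
```

Emit:
move_arm --plan '[{"x":0,"y":0,"z":-0.05,"yaw":0,"fingers":1},{"x":0,"y":0,"z":-0.1,"yaw":0,"fingers":0},{"x":0,"y":0.03,"z":-0.14,"yaw":0,"fingers":0},{"x":0,"y":0.06,"z":-0.17,"yaw":0,"fingers":0},{"x":0,"y":0.06,"z":-0.17,"yaw":0,"fingers":0}]'

```text
time: 2.35
eef_pos: [0.5329, -0.1565, 0.2612]
tcp_rot: [0.707, 0.707, 0.003, 0.007]
contact_force: [-0.6, -0.6, 0.1]
opening: 0.679
finger_force: 0.0
```

Run:
```python
from h import *
im,st=snap("wrist","w1.png"); print(st["eef_pos"],st["tcp_rot"],st["contact_force"])
for p in [(.466,-.157,.1),(.585,-.193,.145),(.603,-.132,.145),(.647,-.211,.145),(.5445,-.3035,.115),(.44,.02,.03)]: print(p,w2px("wrist",p,st).round(1))
```

```text
[ 0.53292014 -0.15651246  0.26117794] [0.70669725 0.7074751  0.00257486 0.00716535] [-0.5701806  -0.59765357  0.07739743]
(0.466, -0.157, 0.1) [228.2 215.7]
(0.585, -0.193, 0.145) [386.6 279.2]
(0.603, -0.132, 0.145) [418.3 194.3]
(0.647, -0.211, 0.145) [470.3 301.8]
(0.5445, -0.3035, 0.115) [326.6 384.4]
(0.44, 0.02, 0.03) [199.9 -11.8]
```

View pics/w1.png

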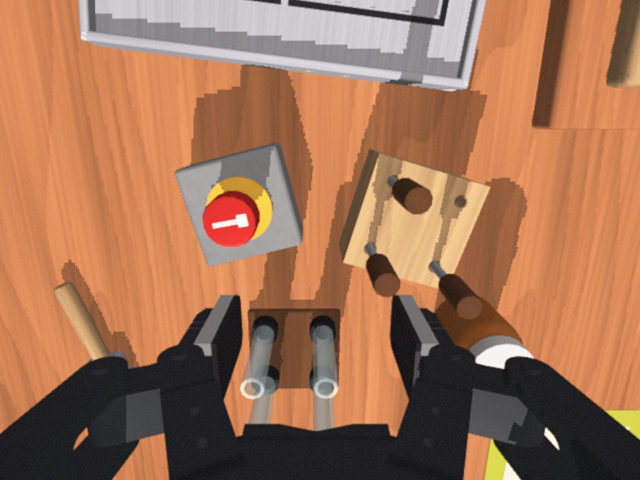

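Run:
```python
from h import *
st=ctrl.get_state(); print(st["eef_pos"],st["tcp_rot"])
for n,q,z in [("knob",(231,220),.1),("A",(388,285),.145),("B",(418,197),.145),("C",(469,307),.145),("Ahole",(371,247),.06),("Bhole",(393,181),.06),("Chole",(436,265),.06),("Dhole",(461,201),.06),("rim",(252,387),.115),("rim2",(325,388),.115)]: print(n,px2w("wrist",q,z,st).round(4))
```

```text
[ 0.53030193 -0.15571034  0.25749902] [0.70674939 0.70745298 0.00120474 0.00375832]
knob [ 0.465  -0.1584  0.1   ]
A [ 0.582  -0.1945  0.145 ]
B [ 0.5984 -0.1319  0.145 ]
C [ 0.6411 -0.2118  0.145 ]
Ahole [ 0.5821 -0.1938  0.06  ]
Bhole [ 0.5987 -0.1338  0.06  ]
Chole [ 0.643  -0.2114  0.06  ]
Dhole [ 0.6597 -0.1514  0.06  ]
rim [ 0.477  -0.3014  0.115 ]
rim2 [ 0.5393 -0.3027  0.115 ]
```

Emit:
move_arm --plan '[{"x":-0.02,"y":0.03,"z":0,"yaw":0,"fingers":0.5},{"x":-0.038,"y":0.054,"z":0.03,"yaw":0,"fingers":0.5},{"x":-0.038,"y":0.054,"z":0.07,"yaw":0,"fingers":0.5},{"x":-0.038,"y":0.054,"z":0.08,"yaw":0,"fingers":0.5},{"x":-0.038,"y":0.054,"z":0.08,"yaw":0,"fingers":0.5}]'

```text
time: 2.9
eef_pos: [0.5791, -0.1916, 0.1702]
tcp_rot: [0.707, 0.707, -0.001, -0.004]
contact_force: [0.0, 0.1, 0.8]
opening: 0.503
finger_force: 0.0
```

Run:
```python
from h import *
im,st=snap("wrist","w2.png"); st=ctrl.get_state(); print(st["eef_pos"],st["tcp_rot"],st["opening"])
```

```text
[ 0.5806464  -0.19227557  0.17313274] [ 7.07124650e-01  7.07087536e-01 -4.23426582e-04 -1.32903195e-03] 0.4980997542392847
```

View pics/w2.png

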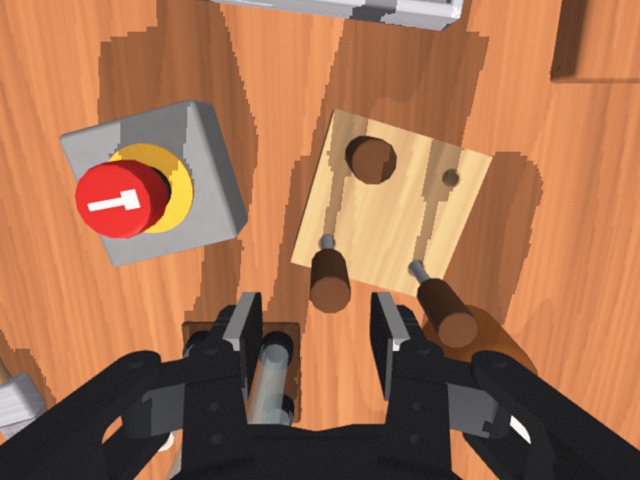

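Run:
```python
from h import *
st=ctrl.get_state(); print(st["eef_pos"])
for n,q,z in [("knob",(121,202),.1),("A",(330,294),.145),("B",(374,163),.145),("C",(458,328),.145)]: print(n,px2w("wrist",q,z,st).round(4))
```

```text
[ 0.5806464  -0.19227557  0.17313274]
knob [ 0.4718 -0.1635  0.1   ]
A [ 0.5873 -0.1989  0.145 ]
B [ 0.6056 -0.1378  0.145 ]
C [ 0.6496 -0.2168  0.145 ]
```

Emit:
move_arm --plan '[{"x":-0.003,"y":0.0055,"z":0.02,"yaw":0,"fingers":0.5},{"x":-0.003,"y":0.0055,"z":0.055,"yaw":0,"fingers":0.5},{"x":-0.003,"y":0.0055,"z":0.068,"yaw":0,"fingers":0.5},{"x":-0.003,"y":0.0055,"z":0.068,"yaw":0,"fingers":1},{"x":-0.003,"y":0.0055,"z":0.068,"yaw":0,"fingers":1}]' --force 30

```text
time: 3.45
eef_pos: [0.5876, -0.1959, 0.108]
tcp_rot: [0.707, 0.707, -0.0, 0.0]
contact_force: [-1.5, 0.8, -1.4]
opening: 0.221
finger_force: 30.1
```

Emit:
move_arm --plan '[{"x":0,"y":0,"z":0,"yaw":0,"fingers":1},{"x":0,"y":0,"z":0,"yaw":0,"fingers":1},{"x":0,"y":0,"z":-0.04,"yaw":0,"fingers":1},{"x":0,"y":0,"z":-0.09,"yaw":0,"fingers":1},{"x":0,"y":0,"z":-0.14,"yaw":0,"fingers":1}]'

```text
time: 3.95
eef_pos: [0.5876, -0.1958, 0.2487]
tcp_rot: [0.707, 0.707, 0.0, 0.001]
contact_force: [0.6, -0.7, -0.7]
opening: 0.224
finger_force: 30.1
```

Emit:
move_arm --plan '[{"x":-0.045,"y":-0.018,"z":0,"yaw":0,"fingers":1},{"x":-0.09,"y":-0.036,"z":0,"yaw":0,"fingers":1},{"x":-0.1075,"y":-0.0435,"z":0,"yaw":0,"fingers":1},{"x":-0.1075,"y":-0.0435,"z":0,"yaw":0,"fingers":1},{"x":-0.1075,"y":-0.0435,"z":0,"yaw":0,"fingers":1}]'

```text
time: 4.45
eef_pos: [0.5442, -0.3036, 0.2473]
tcp_rot: [0.707, 0.707, 0.0, 0.001]
contact_force: [1.1, -0.4, -0.8]
opening: 0.22
finger_force: 30.1
```

Run:
```python
from h import *
a,st=snap("side","s1.png"); b,st2=snap("scene","q1.png"); st=ctrl.get_state(); print(st["eef_pos"],st["tcp_rot"])
p=[.544,-.3035,.13]
o=[]
for n,im in (("side",a),("scene",b)):
    u=np.round(w2px(n,p)).astype(int); print(n,u); x,y=u[0]-33,u[1]-40; c=im[y:y+80,x:x+66]; print(x,y)
    o.append(cv2.resize(c,None,fx=6,fy=6,interpolation=2))
cv2.imwrite("pics/c3.png",np.hstack(o)[:,:,::-1])
```

```text
[ 0.54447018 -0.30247438  0.24683623] [7.06771834e-01 7.07441321e-01 3.07506556e-04 5.06724894e-04]
side [375 340]
342 300
scene [234 319]
201 279
```

View pics/c3.png

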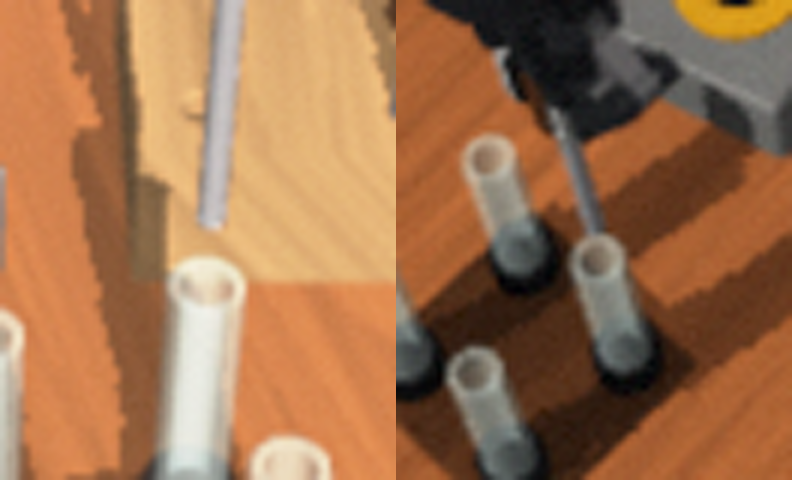

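```bash
cat >> h.py <<'E'
def tri(s,c):
    A=[];B=[]
    for n,q in (("side",s),("scene",c)):
        o=cam(n)[1][:3,3]; d=px2w(n,q,0)-o; d/=np.linalg.norm(d); P=np.eye(3)-np.outer(d,d); A.append(P);B.append(P@o)
    return np.linalg.lstsq(np.vstack(A),np.hstack(B),rcond=None)[0]
E
python3 - <<'E'
from h import *
S=lambda u,v:(342+u/6-.42,300+v/6-.42); C=lambda u,v:(201+u/6-.42,279+v/6-.42)
t=tri(S(211,225),C(199,230)); r=tri(S(207,283),C(204,258)); print(t.round(4),r.round(4),(t-r).round(4))
z=ctrl.get_state()["eef_pos"][2]-.108
for zz in (z,): print(px2w("side",S(211,225),zz),px2w("scene",C(199,230),zz)); print(px2w("side",S(207,283),.115),px2w("scene",C(204,258),.115))
E
```

```text
[ 0.5452 -0.3031  0.1383] [ 0.5452 -0.3044  0.1152] [-0.0001  0.0013  0.0232]
[ 0.54580435 -0.30559662  0.13883623] [ 0.54393424 -0.30148864  0.13883623]
[ 0.54595296 -0.30589657  0.115     ] [ 0.54405818 -0.30299714  0.115     ]
```

Emit:
move_arm --plan '[{"x":-0.001,"y":0,"z":0.02,"yaw":0,"fingers":1},{"x":-0.001,"y":0,"z":0.04,"yaw":0,"fingers":1},{"x":-0.001,"y":0,"z":0.07,"yaw":0,"fingers":1},{"x":-0.001,"y":0,"z":0.1,"yaw":0,"fingers":1},{"x":-0.001,"y":0,"z":0.12,"yaw":0,"fingers":1}]'

```text
time: 5.05
eef_pos: [0.544, -0.3029, 0.1245]
tcp_rot: [0.706, 0.708, -0.0, -0.0]
contact_force: [-0.0, -1.1, 0.1]
opening: 0.229
finger_force: 30.1
```

Emit:
move_arm --plan '[{"x":0,"y":0,"z":0.003,"yaw":0,"fingers":1},{"x":0,"y":0,"z":0.005,"yaw":0,"fingers":1},{"x":0,"y":0,"z":0.005,"yaw":0,"fingers":1}]'

```text
time: 5.35
eef_pos: [0.5446, -0.3036, 0.122]
tcp_rot: [0.707, 0.708, 0.0, 0.001]
contact_force: [-0.5, -0.4, -0.5]
opening: 0.223
finger_force: 30.4
```

Emit:
move_arm --plan '[{"x":0,"y":0,"z":0.002,"yaw":0,"fingers":1},{"x":0,"y":0,"z":0.004,"yaw":0,"fingers":1},{"x":0,"y":0,"z":0.004,"yaw":0,"fingers":1}]'

```text
time: 5.65
eef_pos: [0.5449, -0.3039, 0.1217]
tcp_rot: [0.707, 0.707, 0.0, 0.0]
contact_force: [-5.5, 4.7, 13.6]
opening: 0.223
finger_force: 31.7
```

Emit:
move_arm --plan '[{"x":0,"y":0,"z":0,"yaw":0,"fingers":0.5},{"x":0,"y":0,"z":0,"yaw":0,"fingers":0.5},{"x":0,"y":0,"z":-0.04,"yaw":0,"fingers":0.5},{"x":0,"y":0,"z":-0.08,"yaw":0,"fingers":0.5},{"x":0.045,"y":0.015,"z":-0.08,"yaw":0,"fingers":0.5}]'

```text
time: 6.15
eef_pos: [0.5614, -0.265, 0.2047]
tcp_rot: [0.709, 0.705, 0.001, 0.007]
contact_force: [0.4, -0.3, -0.0]
opening: 0.497
finger_force: 0.0
```

Emit:
move_arm --plan '[{"x":0.045,"y":0.015,"z":0,"yaw":0,"fingers":0.5},{"x":0.09,"y":0.03,"z":0,"yaw":0,"fingers":0.5},{"x":0.125,"y":0.045,"z":0.01,"yaw":0,"fingers":0.5},{"x":0.125,"y":0.045,"z":0.03,"yaw":0,"fingers":0.5},{"x":0.125,"y":0.045,"z":0.03,"yaw":0,"fingers":0.5}]'

```text
time: 6.65
eef_pos: [0.6022, -0.1321, 0.1637]
tcp_rot: [0.706, 0.708, -0.001, -0.003]
contact_force: [-1.0, 0.1, -0.6]
opening: 0.497
finger_force: 0.0
```

Run:
```python
from h import *
im,st=snap("side","s2.png"); st=ctrl.get_state(); print(st["eef_pos"],st["tcp_rot"],st["opening"],st["contact_force"])
c=im[310:400,330:410]; cv2.imwrite("pics/c4.png",cv2.resize(c,None,fx=5,fy=5,interpolation=2)[:,:,::-1])
```

```text
[ 0.60277939 -0.13332078  0.16519479] [ 0.70676677  0.70744365 -0.00088954 -0.00184703] 0.49986231309513934 [-0.48022317 -1.22431309  1.16499484]
```

View pics/c4.png

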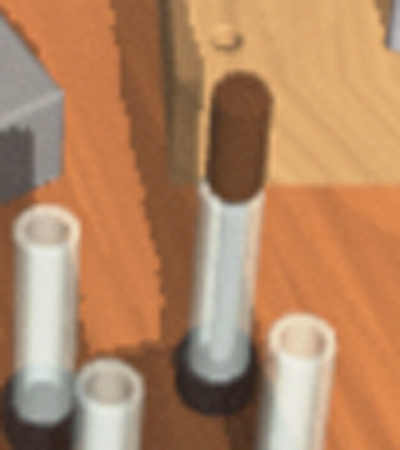

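Emit:
move_arm --plan '[{"x":-0.001,"y":0.002,"z":0.03,"yaw":0,"fingers":0.5},{"x":-0.001,"y":0.002,"z":0.05,"yaw":0,"fingers":0.5},{"x":-0.001,"y":0.002,"z":0.058,"yaw":0,"fingers":0.5},{"x":-0.001,"y":0.002,"z":0.058,"yaw":0,"fingers":1},{"x":-0.001,"y":0.002,"z":0.058,"yaw":0,"fingers":1}]'

```text
time: 7.2
eef_pos: [0.6059, -0.136, 0.1104]
tcp_rot: [0.707, 0.707, -0.0, 0.0]
contact_force: [-2.2, -0.8, -1.4]
opening: 0.226
finger_force: 30.0
```

Emit:
move_arm --plan '[{"x":0,"y":0,"z":0,"yaw":0,"fingers":1},{"x":0,"y":0,"z":0,"yaw":0,"fingers":1},{"x":0,"y":0,"z":-0.04,"yaw":0,"fingers":1},{"x":0,"y":0,"z":-0.09,"yaw":0,"fingers":1},{"x":0,"y":0,"z":-0.14,"yaw":0,"fingers":1}]'

```text
time: 7.7
eef_pos: [0.6061, -0.1351, 0.2514]
tcp_rot: [0.707, 0.707, 0.001, 0.0]
contact_force: [1.2, 0.7, 0.2]
opening: 0.222
finger_force: 29.9
```

Emit:
move_arm --plan '[{"x":-0.035,"y":-0.026,"z":0,"yaw":0,"fingers":1},{"x":-0.07,"y":-0.052,"z":0,"yaw":0,"fingers":1},{"x":-0.105,"y":-0.078,"z":0,"yaw":0,"fingers":1},{"x":-0.14,"y":-0.104,"z":0,"yaw":0,"fingers":1},{"x":-0.168,"y":-0.1253,"z":0,"yaw":0,"fingers":1}]'

```text
time: 8.2
eef_pos: [0.4798, -0.305, 0.2507]
tcp_rot: [0.707, 0.707, 0.0, 0.002]
contact_force: [0.5, -0.4, -0.3]
opening: 0.224
finger_force: 29.9
```

Emit:
move_arm --plan '[{"x":0,"y":0,"z":0,"yaw":0,"fingers":1},{"x":0,"y":0,"z":0,"yaw":0,"fingers":1},{"x":0,"y":0,"z":0,"yaw":0,"fingers":1}]'

```text
time: 8.5
eef_pos: [0.4813, -0.3027, 0.2499]
tcp_rot: [0.707, 0.707, 0.0, 0.001]
contact_force: [-0.2, 0.7, 0.3]
opening: 0.226
finger_force: 29.9
```

```bash
cat > t.py <<'E'
from h import *
import sys
def go(f,x0,y0,sc=6):
    a,st=snap("side","s"+f); b,_=snap("scene","q"+f); st=ctrl.get_state(); print(st["eef_pos"],st["tcp_rot"],st["opening"])
    o=[]
    for n,im in (("side",a),("scene",b)):
        u=np.round(w2px(n,[x0,y0,.13])).astype(int); x,y=u[0]-33,u[1]-40; print(n,x,y)
        o.append(cv2.resize(im[y:y+80,x:x+66],None,fx=sc,fy=sc,interpolation=2))
    cv2.imwrite("pics/z"+f,np.hstack(o)[:,:,::-1])
go(sys.argv[1],float(sys.argv[2]),float(sys.argv[3]))
E
python3 t.py 3.png .481 -.3037
```

```text
[ 0.48136814 -0.30229857  0.24958625] [7.06499241e-01 7.07713714e-01 1.97682362e-04 2.88049604e-04] 0.2244688655021925
side 305 308
scene 182 263
```

View pics/z3.png

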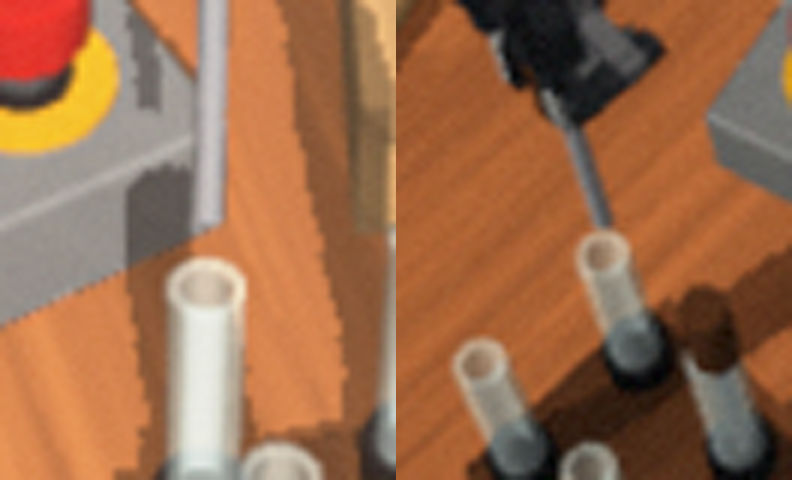

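Run:
```python
from h import *
S=lambda u,v:(305+u/6-.42,308+v/6-.42); C=lambda u,v:(182+u/6-.42,263+v/6-.42)
t=tri(S(209,224),C(205,226)); r=tri(S(207,286),C(207,255)); print(t.round(4),r.round(4),(t-r).round(4))
```

```text
[ 0.482 -0.302  0.138] [ 0.4812 -0.3048  0.1153] [0.0009 0.0027 0.0227]
```

Emit:
move_arm --plan '[{"x":-0.002,"y":-0.001,"z":0.01,"yaw":0,"fingers":1},{"x":-0.002,"y":-0.001,"z":0.04,"yaw":0,"fingers":1},{"x":-0.002,"y":-0.001,"z":0.07,"yaw":0,"fingers":1},{"x":-0.002,"y":-0.001,"z":0.1,"yaw":0,"fingers":1},{"x":-0.002,"y":-0.001,"z":0.12,"yaw":0,"fingers":1}]'

```text
time: 9.1
eef_pos: [0.479, -0.3044, 0.1264]
tcp_rot: [0.707, 0.708, -0.0, -0.001]
contact_force: [-0.5, -1.0, -0.4]
opening: 0.229
finger_force: 30.6
```

Emit:
move_arm --plan '[{"x":0,"y":0,"z":0.004,"yaw":0,"fingers":1},{"x":0,"y":0,"z":0.008,"yaw":0,"fingers":1},{"x":0,"y":0,"z":0.009,"yaw":0,"fingers":1},{"x":0,"y":0,"z":0.009,"yaw":0,"fingers":1}]'

```text
time: 9.5
eef_pos: [0.4791, -0.3043, 0.1238]
tcp_rot: [0.706, 0.708, -0.001, -0.002]
contact_force: [-10.1, 6.2, 18.1]
opening: 0.223
finger_force: 33.3
```

Emit:
move_arm --plan '[{"x":0,"y":0,"z":0,"yaw":0,"fingers":0.5},{"x":0,"y":0,"z":0,"yaw":0,"fingers":0.5},{"x":0,"y":0,"z":-0.04,"yaw":0,"fingers":0.5},{"x":0,"y":0,"z":-0.085,"yaw":0,"fingers":0.5},{"x":0.022,"y":0.042,"z":-0.085,"yaw":0,"fingers":0.5}]'

```text
time: 10.0
eef_pos: [0.5228, -0.2875, 0.213]
tcp_rot: [0.709, 0.705, -0.0, 0.007]
contact_force: [1.2, -0.3, 0.5]
opening: 0.501
finger_force: 0.0
```

Emit:
move_arm --plan '[{"x":0.022,"y":0.042,"z":0,"yaw":0,"fingers":0.5},{"x":0.044,"y":0.084,"z":0,"yaw":0,"fingers":0.5},{"x":0.069,"y":0.127,"z":0.0,"yaw":0,"fingers":0.5},{"x":0.069,"y":0.128,"z":0.03,"yaw":0,"fingers":0.5},{"x":0.069,"y":0.128,"z":0.04,"yaw":0,"fingers":0.5}]'

```text
time: 10.5
eef_pos: [0.649, -0.212, 0.1609]
tcp_rot: [0.706, 0.708, -0.001, -0.003]
contact_force: [-0.6, -0.7, -1.2]
opening: 0.502
finger_force: 0.0
```

Emit:
move_arm --plan '[{"x":0,"y":0,"z":0,"yaw":0,"fingers":0.5},{"x":0,"y":0,"z":0,"yaw":0,"fingers":0.5},{"x":0,"y":0,"z":0,"yaw":0,"fingers":0.5}]'

```text
time: 10.8
eef_pos: [0.6496, -0.2153, 0.1668]
tcp_rot: [0.708, 0.707, 0.0, 0.001]
contact_force: [-0.2, -0.8, 0.1]
opening: 0.5
finger_force: 0.0
```

Emit:
move_arm --plan '[{"x":0.001,"y":0,"z":0.03,"yaw":0,"fingers":0.5},{"x":0.001,"y":0,"z":0.05,"yaw":0,"fingers":0.5},{"x":0.001,"y":0,"z":0.058,"yaw":0,"fingers":0.5},{"x":0.001,"y":0,"z":0.058,"yaw":0,"fingers":1},{"x":0.001,"y":0,"z":0.058,"yaw":0,"fingers":1}]'

```text
time: 11.3
eef_pos: [0.6495, -0.2138, 0.1087]
tcp_rot: [0.707, 0.707, -0.0, 0.0]
contact_force: [-1.8, -0.2, -1.9]
opening: 0.229
finger_force: 29.4
```

Emit:
move_arm --plan '[{"x":0,"y":0,"z":0,"yaw":0,"fingers":1},{"x":0,"y":0,"z":0,"yaw":0,"fingers":1},{"x":0,"y":0,"z":-0.04,"yaw":0,"fingers":1},{"x":0,"y":0,"z":-0.09,"yaw":0,"fingers":1},{"x":0,"y":0,"z":-0.14,"yaw":0,"fingers":1}]'

```text
time: 11.8
eef_pos: [0.6499, -0.2131, 0.2493]
tcp_rot: [0.707, 0.707, 0.001, 0.001]
contact_force: [0.1, -0.5, -0.8]
opening: 0.223
finger_force: 29.9
```

Emit:
move_arm --plan '[{"x":-0.04,"y":-0.025,"z":0,"yaw":0,"fingers":1},{"x":-0.08,"y":-0.05,"z":0,"yaw":0,"fingers":1},{"x":-0.12,"y":-0.075,"z":0,"yaw":0,"fingers":1},{"x":-0.155,"y":-0.1055,"z":0,"yaw":0,"fingers":1},{"x":-0.155,"y":-0.1055,"z":0,"yaw":0,"fingers":1}]'

```text
time: 12.3
eef_pos: [0.5415, -0.3729, 0.2486]
tcp_rot: [0.709, 0.705, -0.001, 0.002]
contact_force: [0.2, 0.9, -0.4]
opening: 0.222
finger_force: 29.9
```

Emit:
move_arm --plan '[{"x":0,"y":0,"z":0,"yaw":0,"fingers":1},{"x":0,"y":0,"z":0,"yaw":0,"fingers":1}]'

```text
time: 12.5
eef_pos: [0.5449, -0.3677, 0.248]
tcp_rot: [0.707, 0.707, 0.0, 0.001]
contact_force: [0.2, -0.2, 0.2]
opening: 0.223
finger_force: 29.9
```

```bash
python3 t.py 4.png .544 -.368
```

```text
[ 0.54515236 -0.3670786   0.24766116] [7.06413051e-01 7.07799680e-01 2.21936119e-04 4.06213549e-04] 0.22793240974994936
side 356 330
scene 180 298
```

View pics/z4.png

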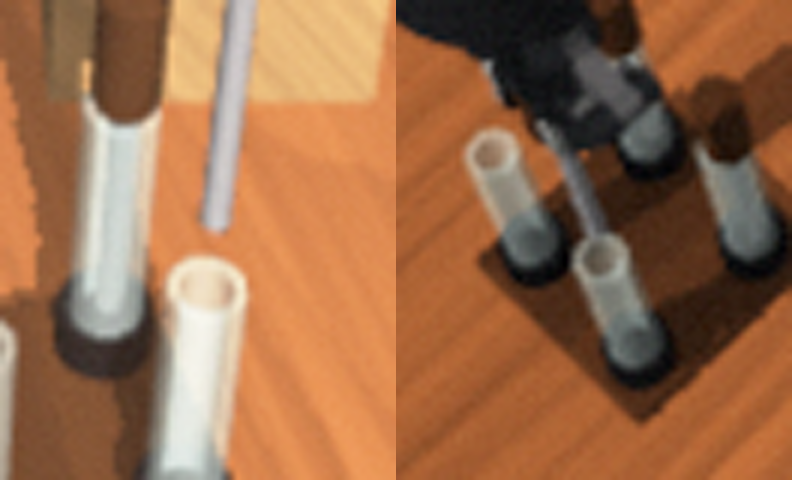

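Run:
```python
from h import *
S=lambda u,v:(356+u/6-.42,330+v/6-.42); C=lambda u,v:(180+u/6-.42,298+v/6-.42)
t=tri(S(215,229),C(200,231)); r=tri(S(207,285),C(206,256)); print(t.round(4),r.round(4),(t-r).round(4))
```

```text
[ 0.5451 -0.3676  0.1383] [ 0.5446 -0.3687  0.1159] [0.0005 0.0011 0.0224]
```

Nearly aligned; shift 1 mm and insert (seat expected near TCP z 0.122).

Emit:
move_arm --plan '[{"x":-0.001,"y":-0.0005,"z":0.01,"yaw":0,"fingers":1},{"x":-0.001,"y":-0.0005,"z":0.04,"yaw":0,"fingers":1},{"x":-0.001,"y":-0.0005,"z":0.07,"yaw":0,"fingers":1},{"x":-0.001,"y":-0.0005,"z":0.1,"yaw":0,"fingers":1},{"x":-0.001,"y":-0.0005,"z":0.12,"yaw":0,"fingers":1}]'

```text
time: 13.1
eef_pos: [0.5429, -0.3673, 0.1236]
tcp_rot: [0.707, 0.708, -0.0, -0.002]
contact_force: [-0.2, -0.0, -0.7]
opening: 0.222
finger_force: 30.7
```

Emit:
move_arm --plan '[{"x":0,"y":0,"z":0.004,"yaw":0,"fingers":1},{"x":0,"y":0,"z":0.008,"yaw":0,"fingers":1},{"x":0,"y":0,"z":0.01,"yaw":0,"fingers":1},{"x":0,"y":0,"z":0.01,"yaw":0,"fingers":1}]'

```text
time: 13.5
eef_pos: [0.5431, -0.3675, 0.1209]
tcp_rot: [0.706, 0.708, -0.0, -0.003]
contact_force: [-8.7, 8.5, 15.0]
opening: 0.225
finger_force: 32.3
```

Emit:
move_arm --plan '[{"x":0,"y":0,"z":0,"yaw":0,"fingers":0.5},{"x":0,"y":0,"z":0,"yaw":0,"fingers":0.5},{"x":0,"y":0,"z":-0.04,"yaw":0,"fingers":0.5},{"x":0,"y":0,"z":-0.09,"yaw":0,"fingers":0.5},{"x":0.03,"y":0,"z":-0.13,"yaw":0,"fingers":0.5}]'

```text
time: 14.0
eef_pos: [0.5437, -0.3415, 0.2489]
tcp_rot: [0.708, 0.706, -0.0, 0.001]
contact_force: [1.1, -0.7, 1.6]
opening: 0.502
finger_force: 0.0
```

Emit:
move_arm --plan '[{"x":0.05,"y":0,"z":0,"yaw":0,"fingers":0.5},{"x":0.1,"y":0,"z":0,"yaw":0,"fingers":0.5},{"x":0.15,"y":0,"z":0,"yaw":0,"fingers":0.5},{"x":0.2,"y":0,"z":0,"yaw":0,"fingers":0.5},{"x":0.245,"y":-0.01,"z":-0.015,"yaw":0,"fingers":0.5}]'

```text
time: 14.5
eef_pos: [0.5324, -0.0913, 0.2593]
tcp_rot: [0.707, 0.707, -0.001, -0.002]
contact_force: [0.1, -0.6, -0.1]
opening: 0.498
finger_force: 0.0
```

Emit:
move_arm --plan '[{"x":0.045,"y":0,"z":-0.02,"yaw":0,"fingers":0.5},{"x":0.09,"y":0,"z":-0.04,"yaw":0,"fingers":0.5},{"x":0.135,"y":0,"z":-0.06,"yaw":0,"fingers":0.5},{"x":0.18,"y":0,"z":-0.08,"yaw":0,"fingers":0.5},{"x":0.21,"y":0,"z":-0.09,"yaw":0,"fingers":0.5}]'

```text
time: 15.0
eef_pos: [0.5337, 0.1188, 0.3541]
tcp_rot: [0.706, 0.708, 0.001, 0.001]
contact_force: [1.0, -0.6, -0.1]
opening: 0.499
finger_force: 0.0
```

Emit:
move_arm --plan '[{"x":0,"y":0,"z":0,"yaw":0,"fingers":0.4},{"x":0,"y":0,"z":0,"yaw":0,"fingers":0.4},{"x":0,"y":0,"z":0,"yaw":0,"fingers":0.4}]'

```text
time: 15.3
eef_pos: [0.5333, 0.1149, 0.3509]
tcp_rot: [0.707, 0.707, -0.001, -0.001]
contact_force: [-0.1, 0.3, 0.8]
opening: 0.593
finger_force: 0.0
```

Run:
```python
from h import *
im,st=snap("wrist","w5.png"); print(st["eef_pos"],st["tcp_rot"])
np.save("st5.npy",st,allow_pickle=True)
```

```text
[0.53332936 0.11492273 0.35085648] [ 7.07377081e-01  7.06835464e-01 -9.80342480e-04 -5.75021951e-04]
```

View pics/w5.png

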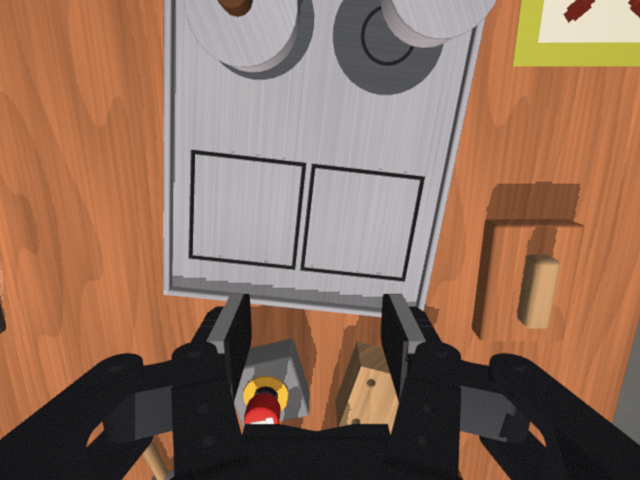

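Run:
```python
from h import *
st=np.load("st5.npy",allow_pickle=True).item()
M=lambda l:np.mean([px2w("wrist",q,.03,st)[:2] for q in l],0).round(4)
print("near",M([(191,152),(304,163),(297,268),(190,257)]),"far",M([(312,166),(423,177),(405,279),(302,269)]))
B={}
for n in ("side","scene"):
    im,_=snap(n,n+"6.png"); h=im.astype(int)
    m=((h[...,0]<125)&(h[...,0]>h[...,2]*1.8)&(h[...,0]>45)).astype(np.uint8)
    k,l,s,c=cv2.connectedComponentsWithStats(m)
    for i in range(1,k):
        if 60<s[i,4]<700:
            w=px2w(n,c[i],.12)
            if .35<w[0]<.75 and .15<w[1]<.4: print(n,s[i],c[i].round(1),w.round(4)[:2])
```

```text
near [0.4481 0.0825] far [0.5872 0.0666]
side [324 145  11  13 122] [329.  150.9] [0.652  0.3176]
side [253 161  11  14 134] [258.3 167.3] [0.4666 0.293 ]
scene [367 152   9  13  82] [371. 158.] [0.4642 0.2922]
scene [425 183  10  13  97] [429.4 188.5] [0.6481 0.3169]
```

Emit:
move_arm --plan '[{"x":0.04,"y":0.025,"z":0,"yaw":0,"fingers":0.4},{"x":0.08,"y":0.05,"z":0.01,"yaw":0,"fingers":0.4},{"x":0.12,"y":0.075,"z":0.02,"yaw":0,"fingers":0.4},{"x":0.16,"y":0.1,"z":0.03,"yaw":0,"fingers":0.4},{"x":0.2,"y":0.117,"z":0.04,"yaw":0,"fingers":0.4}]'

```text
time: 15.95
eef_pos: [0.6522, 0.3159, 0.3108]
tcp_rot: [0.708, 0.706, -0.0, -0.0]
contact_force: [1.2, -0.4, -0.0]
opening: 0.599
finger_force: 0.0
```

Emit:
move_arm --plan '[{"x":0.002,"y":0,"z":0.05,"yaw":0,"fingers":0.4},{"x":0.002,"y":0,"z":0.1,"yaw":0,"fingers":0.4},{"x":0.002,"y":0,"z":0.13,"yaw":0,"fingers":0.4},{"x":0.002,"y":0,"z":0.13,"yaw":0,"fingers":0.4},{"x":0.002,"y":0,"z":0.13,"yaw":0,"fingers":0.4}]'

```text
time: 16.45
eef_pos: [0.651, 0.3169, 0.1822]
tcp_rot: [0.708, 0.707, -0.0, -0.0]
contact_force: [-0.2, -0.3, 0.9]
opening: 0.602
finger_force: 0.0
```

Run:
```python
from h import *
im,_=snap("wrist","w7.png"); st=ctrl.get_state(); print(st["eef_pos"],st["tcp_rot"],st["opening"])
h=im.astype(int)
m=((h[...,0]<125)&(h[...,0]>h[...,2]*1.8)&(h[...,0]>35)).astype(np.uint8)
k,l,s,c=cv2.connectedComponentsWithStats(m)
for i in range(1,k):
    if s[i,4]>300: print(s[i],c[i].round(1),px2w("wrist",c[i],.13,st).round(4))
print(w2px("wrist",(.65,.317,.13),st))
```

```text
[0.65204505 0.31743371 0.18479221] [0.70744796 0.70676331 0.00153959 0.00079936] 0.5978209110407708
[  91    0   67  106 4544] [123.4  54.8] [0.564  0.4186 0.13  ]
[ 297    0  103  129 8858] [339.4  55.1] [0.6633 0.4184 0.13  ]
[530   0  46  42 977] [552.   19.3] [0.759 0.433 0.13 ]
[   0   12   86   85 5241] [44.5 51.6] [0.5281 0.42   0.13  ]
[165  31  20  78 411] [172.9  71.8] [0.586  0.4113 0.13  ]
[201  36  16  77 652] [210.8  70.5] [0.6036 0.4119 0.13  ]
[515 108  43  38 729] [535.2 126.7] [0.7587 0.3865 0.13  ]
[605 109  35  36 622] [623.8 126.8] [0.8017 0.3864 0.13  ]
[503 204  39  33 641] [521.5 219.8] [0.7589 0.3401 0.13  ]
[587 205  35  31 577] [603.7 220. ] [0.8016 0.3399 0.13  ]
[ 288  236   50   59 2326] [312.5 265.5] [0.6505 0.3153 0.13  ]
[   0  276   29   50 1065] [ 11.7 297.8] [0.486 0.297 0.13 ]
[ 458  432   53   48 1434] [476.5 459.8] [0.7533 0.1847 0.13  ]
[311.53673991 262.49544372]
```

Emit:
move_arm --plan '[{"x":0,"y":-0.001,"z":0.04,"yaw":0,"fingers":0.4},{"x":0,"y":-0.001,"z":0.07,"yaw":0,"fingers":0.4},{"x":0,"y":-0.001,"z":0.08,"yaw":0,"fingers":0.4},{"x":0,"y":-0.001,"z":0.08,"yaw":0,"fingers":1},{"x":0,"y":-0.001,"z":0.08,"yaw":0,"fingers":1}]' --force 50

```text
time: 17.0
eef_pos: [0.6511, 0.3182, 0.1054]
tcp_rot: [0.707, 0.707, 0.002, 0.001]
contact_force: [0.3, 0.3, -4.8]
opening: 0.309
finger_force: 49.4
```

Emit:
move_arm --plan '[{"x":0,"y":0,"z":0,"yaw":0,"fingers":1},{"x":0,"y":0,"z":0,"yaw":0,"fingers":1},{"x":0,"y":0,"z":0,"yaw":0,"fingers":1}]'

```text
time: 17.3
eef_pos: [0.6512, 0.3182, 0.1051]
tcp_rot: [0.707, 0.707, 0.002, 0.001]
contact_force: [1.3, -1.1, 3.7]
opening: 0.312
finger_force: 50.3
```

Emit:
move_arm --plan '[{"x":-0.015,"y":-0.004,"z":0,"yaw":0,"fingers":1},{"x":-0.04,"y":-0.01,"z":0,"yaw":0,"fingers":1},{"x":-0.065,"y":-0.016,"z":0,"yaw":0,"fingers":1},{"x":-0.09,"y":-0.022,"z":0,"yaw":0,"fingers":1},{"x":-0.115,"y":-0.029,"z":0,"yaw":0,"fingers":1}]'

```text
time: 17.8
eef_pos: [0.622, 0.2029, 0.1051]
tcp_rot: [0.707, 0.707, 0.003, 0.001]
contact_force: [0.6, 3.3, 4.2]
opening: 0.314
finger_force: 50.5
```

Emit:
move_arm --plan '[{"x":-0.025,"y":-0.006,"z":0,"yaw":0,"fingers":1},{"x":-0.05,"y":-0.012,"z":0,"yaw":0,"fingers":1},{"x":-0.075,"y":-0.018,"z":0,"yaw":0,"fingers":1},{"x":-0.1,"y":-0.024,"z":0,"yaw":0,"fingers":1},{"x":-0.12,"y":-0.03,"z":0,"yaw":0,"fingers":1}]'

```text
time: 18.3
eef_pos: [0.592, 0.0822, 0.1051]
tcp_rot: [0.708, 0.707, 0.002, 0.001]
contact_force: [2.2, 2.6, 6.1]
opening: 0.316
finger_force: 50.7
```

Last 14 mm, then settle, release and rise.

Emit:
move_arm --plan '[{"x":-0.008,"y":-0.002,"z":0,"yaw":0,"fingers":1},{"x":-0.014,"y":-0.003,"z":0,"yaw":0,"fingers":1},{"x":-0.014,"y":-0.003,"z":0,"yaw":0,"fingers":1},{"x":-0.014,"y":-0.003,"z":0,"yaw":0,"fingers":0.4},{"x":-0.014,"y":-0.003,"z":0,"yaw":0,"fingers":0.4}]'

```text
time: 18.8
eef_pos: [0.5871, 0.0686, 0.1022]
tcp_rot: [0.707, 0.707, -0.0, -0.0]
contact_force: [0.3, -0.9, -0.6]
opening: 0.596
finger_force: 0.0
```

Emit:
move_arm --plan '[{"x":0,"y":0,"z":0,"yaw":0,"fingers":0.4},{"x":0,"y":0,"z":-0.03,"yaw":0,"fingers":0.4},{"x":0,"y":0,"z":-0.08,"yaw":0,"fingers":0.4},{"x":0.05,"y":-0.025,"z":-0.08,"yaw":0,"fingers":0.4},{"x":0.095,"y":-0.05,"z":-0.08,"yaw":0,"fingers":0.4}]'

```text
time: 19.3
eef_pos: [0.5423, 0.1576, 0.1846]
tcp_rot: [0.708, 0.706, 0.002, 0.001]
contact_force: [0.4, 0.7, -1.0]
opening: 0.601
finger_force: 0.0
```

Emit:
move_arm --plan '[{"x":0.04,"y":-0.025,"z":0,"yaw":0,"fingers":0.4},{"x":0.08,"y":-0.05,"z":0,"yaw":0,"fingers":0.4},{"x":0.12,"y":-0.075,"z":0,"yaw":0,"fingers":0.4},{"x":0.13,"y":-0.075,"z":0,"yaw":0,"fingers":0.4},{"x":0.13,"y":-0.075,"z":0,"yaw":0,"fingers":0.4}]'

```text
time: 19.8
eef_pos: [0.4654, 0.2886, 0.1821]
tcp_rot: [0.706, 0.708, -0.0, 0.0]
contact_force: [0.1, -0.6, 0.2]
opening: 0.6
finger_force: 0.0
```

```bash
cat > k.py <<'E'
from h import *
for n in ("side","scene","wrist"):
    im,_=snap(n,n+"_k.png"); h=im.astype(int); st=ctrl.get_state()
    m=((h[...,0]<125)&(h[...,0]>h[...,2]*1.8)&(h[...,0]>40)).astype(np.uint8)
    k,l,s,c=cv2.connectedComponentsWithStats(m)
    for i in range(1,k):
        if 60<s[i,4]<4000:
            w=px2w(n,c[i],.12 if n!="wrist" else .13,st)
            if .38<w[0]<.70 and -.02<w[1]<.35: print(n,s[i],c[i].round(1),w.round(4)[:2])
print(st["eef_pos"],st["tcp_rot"],st["opening"])
E
python3 k.py
```

```text
side [253 161  11  14 135] [258.2 167.3] [0.4665 0.2929]
side [331 205  11  15 142] [335.6 212. ] [0.5913 0.0662]
scene [ 292  126  176  225 2163] [369.8 258.9] [0.6702 0.0401]
scene [367 152   9  13  94] [370.9 157.8] [0.4635 0.2925]
scene [347 227  11  14 107] [352.  233.5] [0.5886 0.0669]
wrist [ 287  226   50   59 2315] [311.9 255. ] [0.4648 0.291 ]
wrist [601 387  39  59 902] [628.2 414.7] [0.653 0.19 ]
[0.46675468 0.28635199 0.1821029 ] [ 7.07466331e-01  7.06746977e-01 -2.75984593e-04  1.57986212e-04] 0.5985666380762683
```

Emit:
move_arm --plan '[{"x":0.005,"y":-0.0015,"z":0.035,"yaw":0,"fingers":0.4},{"x":0.005,"y":-0.0015,"z":0.065,"yaw":0,"fingers":0.4},{"x":0.005,"y":-0.0015,"z":0.077,"yaw":0,"fingers":0.4},{"x":0.005,"y":-0.0015,"z":0.077,"yaw":0,"fingers":1},{"x":0.005,"y":-0.0015,"z":0.077,"yaw":0,"fingers":1}]'

```text
time: 20.45
eef_pos: [0.4655, 0.2918, 0.106]
tcp_rot: [0.708, 0.707, 0.0, 0.0]
contact_force: [-0.2, -0.3, -4.2]
opening: 0.311
finger_force: 49.4
```

Emit:
move_arm --plan '[{"x":0,"y":0,"z":0,"yaw":0,"fingers":1},{"x":0,"y":0,"z":0,"yaw":0,"fingers":1},{"x":0,"y":0,"z":0,"yaw":0,"fingers":1}]'

```text
time: 20.75
eef_pos: [0.4645, 0.2923, 0.1055]
tcp_rot: [0.707, 0.707, 0.0, 0.0]
contact_force: [1.0, -0.2, -4.4]
opening: 0.314
finger_force: 49.4
```

Emit:
move_arm --plan '[{"x":-0.015,"y":-0.001,"z":0,"yaw":0,"fingers":1},{"x":-0.04,"y":-0.003,"z":0,"yaw":0,"fingers":1},{"x":-0.065,"y":-0.005,"z":0,"yaw":0,"fingers":1},{"x":-0.09,"y":-0.007,"z":0,"yaw":0,"fingers":1},{"x":-0.115,"y":-0.0085,"z":0,"yaw":0,"fingers":1}]'

```text
time: 21.25
eef_pos: [0.4557, 0.1759, 0.1055]
tcp_rot: [0.707, 0.707, 0.0, 0.0]
contact_force: [-0.0, 0.9, -3.2]
opening: 0.314
finger_force: 49.6
```

Emit:
move_arm --plan '[{"x":-0.025,"y":-0.002,"z":0,"yaw":0,"fingers":1},{"x":-0.05,"y":-0.004,"z":0,"yaw":0,"fingers":1},{"x":-0.075,"y":-0.0055,"z":0,"yaw":0,"fingers":1},{"x":-0.094,"y":-0.007,"z":0,"yaw":0,"fingers":1},{"x":-0.094,"y":-0.007,"z":0,"yaw":0,"fingers":1}]'

```text
time: 21.75
eef_pos: [0.4489, 0.0812, 0.1056]
tcp_rot: [0.708, 0.706, -0.0, 0.001]
contact_force: [0.1, 0.6, -4.7]
opening: 0.316
finger_force: 49.6
```

Emit:
move_arm --plan '[{"x":0,"y":0,"z":0,"yaw":0,"fingers":1},{"x":0,"y":0,"z":0,"yaw":0,"fingers":0.4},{"x":0,"y":0,"z":0,"yaw":0,"fingers":0.4},{"x":0,"y":0,"z":0,"yaw":0,"fingers":0.4}]'

```text
time: 22.15
eef_pos: [0.4499, 0.0838, 0.1062]
tcp_rot: [0.707, 0.708, 0.001, 0.001]
contact_force: [-0.4, -1.0, 0.2]
opening: 0.6
finger_force: 0.0
```

Emit:
move_arm --plan '[{"x":0,"y":0,"z":-0.04,"yaw":0,"fingers":0.4},{"x":0,"y":0,"z":-0.08,"yaw":0,"fingers":0.2},{"x":-0.048,"y":0.003,"z":-0.085,"yaw":0,"fingers":0},{"x":-0.096,"y":0.006,"z":-0.085,"yaw":0,"fingers":0},{"x":-0.144,"y":0.009,"z":-0.085,"yaw":0,"fingers":0}]'

```text
time: 22.65
eef_pos: [0.4589, -0.0616, 0.1919]
tcp_rot: [0.706, 0.708, 0.001, 0.002]
contact_force: [0.4, 0.1, 0.1]
opening: 0.996
finger_force: 0.0
```

Emit:
move_arm --plan '[{"x":-0.048,"y":0.003,"z":0,"yaw":0,"fingers":0},{"x":-0.097,"y":0.007,"z":0,"yaw":0,"fingers":0},{"x":-0.097,"y":0.007,"z":0,"yaw":0,"fingers":0},{"x":-0.097,"y":0.007,"z":0,"yaw":0,"fingers":0}]'

```text
time: 23.05
eef_pos: [0.4653, -0.1585, 0.1905]
tcp_rot: [0.708, 0.706, 0.0, -0.0]
contact_force: [0.5, 0.5, 0.2]
opening: 1.006
finger_force: 0.0
```

```bash
python3 k.py
python3 - <<'E'
from h import *
print(ctrl.get_state()["qpos"].round(3))
for n in ("side","wrist"):
    im=cv2.imread(f"pics/{n}_k.png")[:,:,::-1].astype(int); st=ctrl.get_state()
    m=((im[...,0]>150)&(im[...,1]<70)).astype(np.uint8); k,l,s,c=cv2.connectedComponentsWithStats(m); i=1+np.argmax(s[1:,4]); print(n,s[i],c[i],px2w(n,c[i],.09,st))
a=cv2.imread("pics/side_k.png")[200:440,190:490]; cv2.imwrite("pics/c8.png",cv2.resize(a,None,fx=2.4,fy=2.4,interpolation=2))
E
```

```text
scene [347 227  11  14 110] [351.9 233.4] [0.5882 0.0669]
[ 0.46512095 -0.15640091  0.1902219 ] [ 7.06484744e-01  7.07728229e-01  8.20431682e-05 -2.31779327e-04] 1.0016625999039601
[-0.532 -0.088  2.059  0.     1.171 -0.533]
side [297 295  23  26 411] [307.76155718 308.76885645] [ 0.46557444 -0.16674436  0.09      ]
wrist [ 284  219   67   62 2666] [315.6504126  248.57726932] [ 0.46508556 -0.16371816  0.09      ]
```

View pics/c8.png

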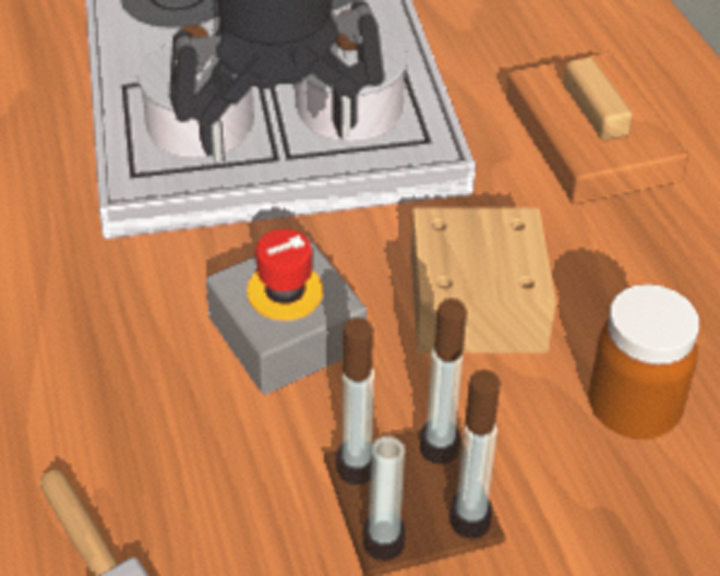

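Emit:
move_arm --plan '[{"x":-0.001,"y":0.0005,"z":0.04,"yaw":0,"fingers":0},{"x":-0.001,"y":0.0005,"z":0.08,"yaw":0,"fingers":0},{"x":-0.001,"y":0.0005,"z":0.11,"yaw":0,"fingers":0},{"x":-0.001,"y":0.0005,"z":0.12,"yaw":0,"fingers":0},{"x":-0.001,"y":0.0005,"z":0.12,"yaw":0,"fingers":0}]' --force 30

```text
time: 23.7
eef_pos: [0.4648, -0.157, 0.0691]
tcp_rot: [0.706, 0.708, -0.0, -0.002]
contact_force: [0.6, -0.1, -0.4]
opening: 1.001
finger_force: 0.0
```

Emit:
move_arm --plan '[{"x":0,"y":0,"z":0,"yaw":0,"fingers":0.6},{"x":0,"y":0,"z":0,"yaw":0,"fingers":0.8},{"x":0,"y":0,"z":0,"yaw":0,"fingers":0.8},{"x":0,"y":0,"z":0,"yaw":0,"fingers":0.8}]'

```text
time: 24.1
eef_pos: [0.4659, -0.1592, 0.0714]
tcp_rot: [0.707, 0.707, -0.0, 0.001]
contact_force: [-2.7, 0.4, 1.5]
opening: 0.501
finger_force: 33.3
```

Gripped (about 43 mm). Turn clockwise (positive yaw about the downward tool z).

Emit:
move_arm --plan '[{"x":0,"y":0,"z":0,"yaw":0.14,"fingers":0.8},{"x":0,"y":0,"z":0,"yaw":0.28,"fingers":0.8},{"x":0,"y":0,"z":0,"yaw":0.42,"fingers":0.8},{"x":0,"y":0,"z":0,"yaw":0.56,"fingers":0.8},{"x":0,"y":0,"z":0,"yaw":0.7,"fingers":0.8}]'

```text
time: 24.6
eef_pos: [0.4672, -0.1599, 0.0718]
tcp_rot: [0.908, 0.419, 0.001, 0.002]
contact_force: [1.4, -1.7, 1.2]
opening: 0.5
finger_force: 33.3
```

Emit:
move_arm --plan '[{"x":0,"y":0,"z":0,"yaw":0.1,"fingers":0.8},{"x":0,"y":0,"z":0,"yaw":0.2,"fingers":0.8},{"x":0,"y":0,"z":0,"yaw":0.27,"fingers":0.8},{"x":0,"y":0,"z":0,"yaw":0.27,"fingers":0.8}]'

```text
time: 25.0
eef_pos: [0.4674, -0.1603, 0.072]
tcp_rot: [0.955, 0.297, 0.002, 0.003]
contact_force: [2.2, -3.3, 1.1]
opening: 0.502
finger_force: 33.3
```

Run:
```python
from h import *
s=ctrl.get_state(); print(s["qpos"].round(3),s["wrist_torque"].round(2),s["contact_force"].round(1),s["eef_pos"])
```

```text
[-5.350e-01  8.400e-02  2.132e+00 -2.000e-03  9.200e-01  4.330e-01] [-0.64 -0.35  0.5 ] [ 2.2 -3.3  1.1] [ 0.46744886 -0.16032482  0.07195068]
```

Emit:
move_arm --plan '[{"x":0,"y":0,"z":0,"yaw":0.0,"fingers":0},{"x":0,"y":0,"z":0,"yaw":0,"fingers":0},{"x":0,"y":0,"z":0,"yaw":0,"fingers":0},{"x":0,"y":0,"z":-0.04,"yaw":0,"fingers":0},{"x":0,"y":0,"z":-0.09,"yaw":0,"fingers":0}]'

```text
time: 25.5
eef_pos: [0.4631, -0.1571, 0.1579]
tcp_rot: [0.955, 0.296, -0.003, -0.003]
contact_force: [2.0, -0.7, -0.1]
opening: 1.003
finger_force: 0.0
```

Emit:
move_arm --plan '[{"x":0,"y":0,"z":-0.05,"yaw":0.0,"fingers":0},{"x":0,"y":0,"z":-0.1,"yaw":0,"fingers":0},{"x":0,"y":0,"z":-0.14,"yaw":0,"fingers":0},{"x":0,"y":0,"z":-0.14,"yaw":0,"fingers":0},{"x":0,"y":0,"z":-0.14,"yaw":0,"fingers":0}]'

```text
time: 26.0
eef_pos: [0.4658, -0.1586, 0.3011]
tcp_rot: [0.955, 0.296, 0.001, 0.0]
contact_force: [-0.4, 0.2, -0.1]
opening: 1.002
finger_force: 0.0
```

```bash
python3 k.py
python3 - <<'E'
import cv2,numpy as np
r=lambda a:cv2.resize(a,None,fx=2.2,fy=2.2,interpolation=2)
a=cv2.imread("pics/side_k.png")[170:440,220:400]; b=cv2.imread("pics/scene_k.png")[170:440,190:370]
cv2.imwrite("pics/c9.png",r(np.hstack([a,b])))
E
```

```text
side [332 205  10  15  92] [337.1 212.9] [0.5935 0.0619]
side [265 211  11  16 154] [270.1 218.4] [0.4508 0.0841]
scene [312 193  10  13 101] [316.2 199.4] [0.4479 0.0842]
scene [347 227  11  14 107] [351.9 233.4] [0.5882 0.067 ]
wrist [  10   30   59   44 1868] [38.5 51.7] [0.4512 0.0754]
[ 0.46466236 -0.15810932  0.29779583] [ 0.95521989  0.29588781 -0.00149785 -0.00176686] 1.0019387475480974
```

View pics/c9.png

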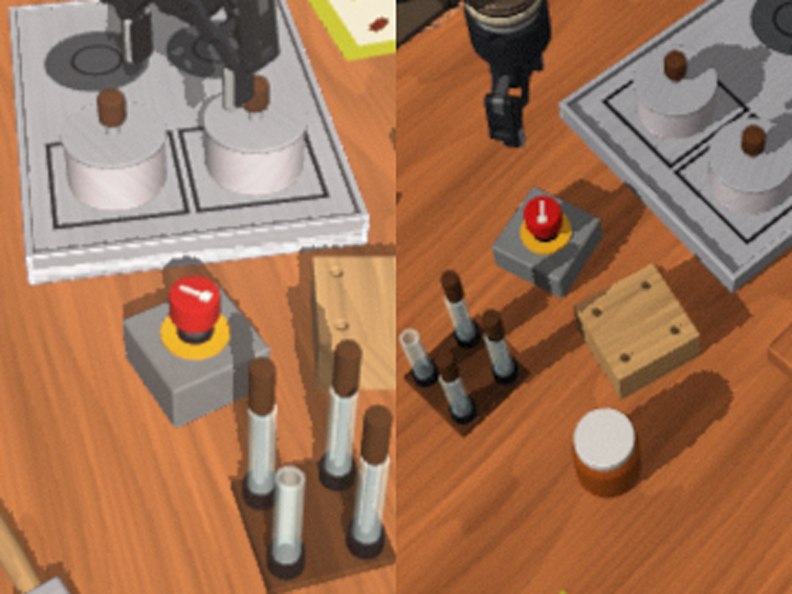

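Run:
```python
from h import *
def ang(n,a,b):
    d=px2w(n,b,.1)-px2w(n,a,.1); return np.arctan2(d[1],d[0])
S=lambda u,v:(260+u/3,250+v/3); C=lambda u,v:(180+u/4.5,240+v/4.5)
s=lambda u,v:(220+u/2.2,170+v/2.2); c=lambda u,v:(190+(u-396)/2.2,170+v/2.2)
print(ang("side",S(125,163),S(172,151)),ang("side",s(180,289),s(212,297)))
print(ang("scene",C(325,105),C(366,126)),ang("scene",c(542,202),c(543,222)),ang("scene",c(543,222),c(542,202)))
```

```text
0.057403243090395975 -0.61934653790218
0.22770264318439645 -0.7268609403169218 2.414731713272871
```

Run:
```python
from h import *
def arrow(f,q):
    im=cv2.imread("pics/"+f)[:,:,::-1].astype(int)
    red=((im[...,0]>130)&(im[...,1]<80)).astype(np.uint8); k,l,s,c=cv2.connectedComponentsWithStats(red); i=1+np.argmax(s[1:,4]); 
    hull=np.zeros_like(red); pts=np.argwhere(l==i)[:,::-1].astype(np.int32); cv2.fillConvexPoly(hull,cv2.convexHull(pts),1)
    w=((im.min(2)>150)&(hull>0)); p=np.argwhere(w)[:,::-1]; print(f,len(p),p.mean(0))
    st=dict(eef_pos=q[0],tcp_rot=q[1])
    P=np.array([px2w("wrist",x,.1,st)[:2] for x in p]); P-=P.mean(0); v=np.linalg.svd(P,full_matrices=False)[2][0]
    sk=np.sum((P@v)**3)  ; print(np.arctan2(v[1],v[0]),sk)
arrow("w1.png",([.5329,-.1565,.2612],[.70669725,.7074751,.00257,.00716]))
arrow("w2.png",([.5806,-.1923,.1731],[.7071246,.7070875,-.0004,-.0013]))
s=ctrl.get_state(); arrow("wrist_k.png",(s["eef_pos"],s["tcp_rot"]))
```

```text
w1.png 275 [232.86181818 221.77818182]
-2.9580005090666903 7.954234578722007e-05
w2.png 566 [117.76855124 201.42226148]
-2.953373996225509 0.00017068453042395543
wrist_k.png 219 [324.49315068 208.05479452]
2.3936488237141207 6.380869520993843e-05
```

```bash
python3 -c "
from plant import ctrl; print(ctrl.sign_off())"
```

```text
the job is handed in; nothing more can be done
None
```

The job is handed in, with no verdict returned: I pressed the stop, slid both pots to within about 2 mm of the mark centres, seated all three rods present fully in tubes, turned the head clockwise by a measured 0.93 rad, and left the arm clear at 26 s.

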